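Start a reading and touch the round contact

TASK

Take a contact reading: press the long start key on the console fully down with the fingertips and let it spring back, then rest the fingertips lightly on the round brass contact for a full second, so that it sinks part of the way but never to its stop, and withdraw so that it springs back up. Do not touch the other two keys or the other two contacts; the contact stands and the pot, jar, vial and tray must stay standing where they are, and nothing is grasped or lifted.

Things in the scene. Friction and masses are not known exactly. Their poses are not given: they have to be found in the camera images.
- console: Grey measuring console, fixed, 200 x 250 mm (x, y). Its flat front deck, 50 mm above the table, carries three key blocks in a row; at the rear, from 25 mm beyond the origin in its +x, a housing with a blue screen and a white dial rises to 90 mm. Origin: centre of the underside.
- bar_block: Black key block, 50 x 60 x 10 mm (x, y, z), fixed on the console deck; one of three in a row 75 mm apart, in any order. Origin: centre of its underside; x points away from the robot towards the screen housing (at yaw 0), z up. This one carries the start key: a long white bar-shaped key, 20 mm (x) by 46 mm (y).
- bar_key (a joint): Travel of the start key: 0 up, 0.006 m fully down. Spring return; it takes about 1.5 N to start it and 4.5 N to hold it fully down.
- bar_key_top (a point): Centre of the top face of the start key (moves down with it); 20 mm above the underside of its block, 70 mm above the table when up.
- round_block: Black key block, 50 x 60 x 10 mm (x, y, z), fixed on the console deck; one of three in a row 75 mm apart, in any order. Origin: centre of its underside; x points away from the robot towards the screen housing (at yaw 0), z up. This one carries a round white key, 26 mm across, whose top is 20 mm above the block's underside: leave it alone.
- square_block: Black key block, 50 x 60 x 10 mm (x, y, z), fixed on the console deck; one of three in a row 75 mm apart, in any order. Origin: centre of its underside; x points away from the robot towards the screen housing (at yaw 0), z up. This one carries a square white key, 24 x 24 mm, whose top is 20 mm above the block's underside: leave it alone.
- board: Fixed flat wooden board, 280 x 90 x 12 mm (x, y, z), carrying the three contact stands in a row along its x. Origin: centre of its underside.
- disc_stand: Loose black block stand, 60 x 60 x 30 mm, about 0.5 kg, standing on the wooden board; one of three in a row 85 mm apart, in any order. Origin: centre of its underside, z up. This one carries the round brass contact: a disc 48 mm across and 5 mm thick on a sprung stem.
- disc_contact (a joint): Travel of the round brass contact: 0 up, 0.014 m at its bottom stop. Spring return, about 1.1 N to start it and 0.8 N more for each mm (about 5 N at 5 mm).
- disc_top (a point): Centre of the top face of the round brass contact (moves down with it); 51 mm above the underside of its stand, 63 mm above the table when up.
- plate_stand: Loose black block stand, 60 x 60 x 30 mm, about 0.5 kg, standing on the wooden board; one of three in a row 85 mm apart, in any order. Origin: centre of its underside, z up. This one carries a square brass contact, 44 x 44 mm, its top 51 mm above the stand's underside: leave it alone.
- strip_stand: Loose black block stand, 60 x 60 x 30 mm, about 0.5 kg, standing on the wooden board; one of three in a row 85 mm apart, in any order. Origin: centre of its underside, z up. This one carries a narrow brass strip contact, 20 x 60 mm (x, y), its top 51 mm above the stand's underside: leave it alone.
- pot: Loose brass pot with a knobbed lid in one piece, 64 mm across, 75 mm high, a bystander. Origin: centre of its underside.
- jar: Loose clear jar with a black lid and a steel knob, 56 mm across, 88 mm high, a bystander. Origin: centre of its underside.
- vial: Loose small amber glass vial with a white cap, 20 mm across, 52 mm high, a bystander standing upright. Origin: centre of its underside.
- tray: Loose black tray of ampoules, 160 x 200 mm, 20 mm high, a bystander. Origin: centre of its underside.
Things that resemble listed ones, but are neither listed nor needed, are in the scene too. What is shaped like the disc_stand but purple is not meant.

How it is judged:
By the outcome, as a careful person would: the job done as asked, in the order asked, and still so for the second after the job is handed in, with the robot touching nothing.
It also fails if it takes over 42 s, if anything falls off the work surface, if the arm or the gripper's body presses on something with over 40 N, if the wrist force passes 120 N, or if a joint passes its speed limit or range.

ROBOT

A 6-joint arm with a two-finger parallel gripper is mounted at the origin on the work surface. World frame = base frame: x ahead of the robot, y to its left, z up, the work surface at z = 0. Lengths are in m, angles in rad, forces in N, time in s.
With the tool pointing down it reaches from about 0.35 to 0.85 m from the base axis. Payload 8.1 kg.
Tool frame: the origin (TCP) lies on the mounting face of the last link; the fingertips stand 186 mm ahead of it and the grasp point (between the pads) lies 167 mm ahead of it; z points along the fingers, y is the line along which they close (so a half turn about z gives the same grasp; the last joint's range is limited). The gripper opens to 93 mm and grips with 3 to 60 N. Pads are 15 mm wide; open, the fingers measure 128 mm over their backs; the gripper's body (75 mm by 188 mm) begins 65 mm behind the grasp point.
Start: joints at [-1.426, 0.13, 1.488, -0, 1.523, -0.085], TCP at [0.137, -0.584, 0.405] pointing down, gripper open.
Joint ranges: [-2.96, 2.96], [-0.89, 2.26], [0.02, 2.5], [-1.34, 4.48], [0, 2.73], [-2.66, 2.66]. Speed limits (rad/s): [2.39, 2.39, 2.79, 3.14, 3.14, 3.14].

INTERFACE

Orientations are given as a rotation vector (axis times angle).
In Python, from plant import * gives the robot as it stands. The module is installed in compiled form; this text tells all that it offers.
- The arm moves only by the tool arm_command, never from a script. Its argument "increments" is a list of rows, each a list of 6 numbers: the shift along the tool's x, y, z in units of 0.2 m (1.0 is 0.2 m), then the turn, a rotation vector about the tool's x, y, z in units of pi rad (1.0 is pi rad). A call has exactly 5 rows; each row is the pose to reach, as a shift and turn from the pose commanded when the call began, along the tool's axes at that moment, turning the shorter way round; what a row does not reach only later rows make up. A row lasts 1/8 s, in which the tool goes at most 62.5 mm and 10.7 degrees, less where a joint would pass 70% of its speed; a pose out of reach is approached as far as the arm can. A call with a number of a shift or a turn outside -1 to 1 is refused whole. A call with a gripper value outside its range is refused whole. "fingers" is the closure, from -1 (fully open) to 1 (shut), set as the call begins (left out, the last holds). The fingers move at their own pace and stop on an object; "force" is the grip in N (left out, the last holds). Time passes only in rows, so rows that repeat a pose let the fingers close, or fill a call up. It gives the time, the measured TCP pose, the force, the opening and the grip force at its end, in the units of the state.
- read_state(): the state, without advancing time (a new reading comes with each control period).
- read_camera(name): name is "scene" or "top" or "wrist"; returns a dict with "image" (400x640x3 uint8, red, green, blue), "fx", "fy", "cx", "cy" (pixels), "T" (4x4, takes a point from camera to world coordinates). Camera axes: x right, y down, z forward; pixel columns grow to the right and rows downward; lengths in m; the calibration is good to about 2 mm. A picture is of the moment at which its call begins. There is no depth.
- close_job(): hands the job in; it is judged then, once.
The state is a dict: "t": time; "q": joint angles; "dq": joint speeds; "joint_torque": joint torques, N m; "tool_pos": TCP position; "orientation": TCP orientation; "force": force on the tool from outside, world axes, zero at the start; "wrist_torque": the same for the moment, N m; "opening": finger opening in m; "gripper_force": force on a finger pad.
Only numpy, scipy, OpenCV 4.12 (cv2) and the standard library are available. Lean on these libraries where they do the work, as an engineer would, in place of code of your own. Each camera call takes 0.05 s, during which the arm holds its last target. There are 200 camera calls.

## Working session

There is one attempt and no reset: what is moved stays moved. The work goes in short steps, Python scripts to look and compute and a tool call to move; the robot and the scene stay as the last step left them, time stands still between calls to the robot, and variables do not carry over. Pictures are saved under pics/ and viewed, at most 10 in all, crops included, and the job is handed in when it is done.

Besides the shell and the picture viewer there is one more tool, called after "Call:" as name(argument=value, ...) on one line, values as JSON. arm_command: Moves the arm, as the interface text tells. Shifts and turns lie within -1 to 1; 1 stands for 0.2 m of shift or pi rad of turn. Its arguments: {"type":"object","properties":{"increments":{"type":"array","items":{"type":"array","items":{"type":"number","minimum":-1,"maximum":1}}},"fingers":{"type":"number"},"force":{"type":"number"}},"required":["increments"]}

```bash
mkdir -p pics; cat > h.py <<'E'
from plant import *
import numpy as np, cv2
from scipy.spatial.transform import Rotation as R
def snap(cam,f):
    c=read_camera(cam); cv2.imwrite('pics/'+f,c['image'][:,:,::-1]); np.savez('pics/'+f+'.npz',**{k:c[k] for k in('image','fx','fy','cx','cy','T')}); return c
def px2w(c,u,v,z):
    T=c['T']; d=T[:3,:3]@np.array([(u-c['cx'])/c['fx'],(v-c['cy'])/c['fy'],1.]); o=T[:3,3]; return o+d*(z-o[2])/d[2]
def w2px(c,p):
    q=np.linalg.inv(c['T'])@np.append(p,1); return c['fx']*q[0]/q[2]+c['cx'],c['fy']*q[1]/q[2]+c['cy']
E
python3 - <<'E'
from h import *
snap('top','top1.png');snap('scene','sc1.png')
s=read_state();print(s['t'],s['tool_pos'],s['orientation'],s['opening'],s['force']); print(R.from_rotvec(s['orientation']).as_matrix().round(3))
E
```

```text
0.1 [ 0.13664046 -0.58401549  0.40381086] [-3.11924037e+00 -3.59968571e-01  9.07029860e-05] 0.09317320788544411 [0.96250395 0.49895862 0.04146124]
[[ 0.974  0.228 -0.   ]
 [ 0.228 -0.974  0.002]
 [ 0.    -0.002 -1.   ]]
```

View pics/top1.png

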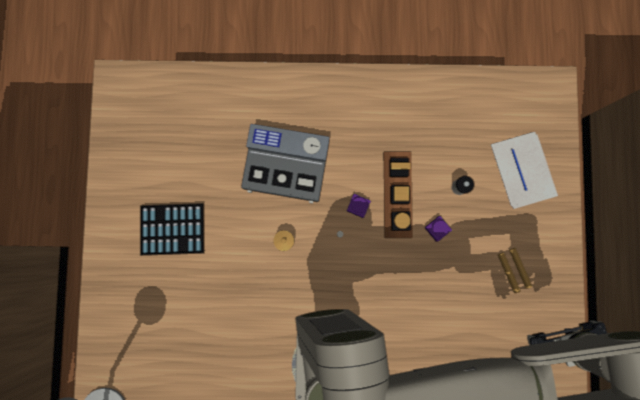

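View pics/sc1.png

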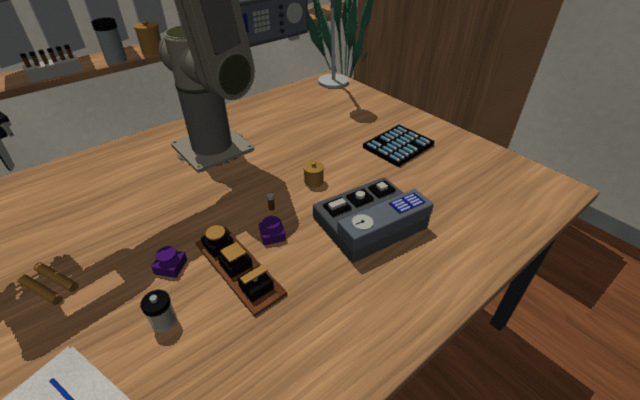

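The top view shows the bar key near (305,183), the disc contact near (402,221), purple decoys at (359,205) and (438,228), and the vial at (340,234). I'll enlarge it.

```bash
python3 - <<'E'
from h import *
c=dict(np.load('pics/top1.png.npz')); im=c['image'][:,:,::-1]
a=cv2.resize(im[115:205,235:335],None,fx=5,fy=5,interpolation=cv2.INTER_CUBIC)
b=cv2.resize(im[145:245,375:435],None,fx=4.5,fy=4.5,interpolation=cv2.INTER_CUBIC)
o=np.zeros((450,780,3),np.uint8);o[:,:500]=a;o[:,505:775]=b;cv2.imwrite('pics/crop1.png',o)
for n,u,v,z in[('bar',305,183,.07),('rnd',282,178,.07),('sq',259,174,.07),('disc',402,221,.063),('plate',401,193,.063),('vial',340,234,.05),('pot',284,240,.07),('purp1',359,203,.05),('purp2',438,228,.05)]: print(n,px2w(c,u,v,z).round(4))
E
```

```text
bar [0.561  0.0893 0.07  ]
rnd [0.5755 0.1609 0.07  ]
sq [0.5869 0.2326 0.07  ]
disc [ 0.4484 -0.212   0.063 ]
plate [ 0.5352 -0.2088  0.063 ]
vial [ 0.4056 -0.0216  0.05  ]
pot [0.3841 0.1504 0.07  ]
purp1 [ 0.5032 -0.0798  0.05  ]
purp2 [ 0.429  -0.3258  0.05  ]
```

View pics/crop1.png

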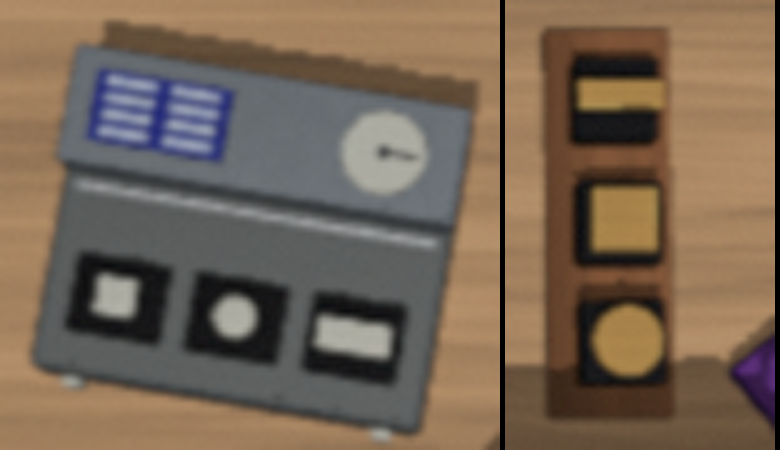

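The bar key is rightmost on the console and clear at about (305.4,182.6). The disc is at about (402.6,220.6), nearest the robot on the board. I'll move over towards the key with the fingers shut.

Call:
arm_command(increments=[[0.2, -0.2, 0, 0, 0, 0], [0.4, -0.4, 0, 0, 0, 0], [0.6, -0.6, 0, 0, 0, 0], [0.8, -0.8, 0, 0, 0, 0], [1, -1, 0, 0, 0, 0]], fingers=1, force=20)

```text
t: 0.72
tool_pos: [0.2864, -0.3422, 0.4044]
orientation: [-3.121, -0.36, -0.0]
force: [-0.4, -0.4, 0.9]
opening: 0.0476
gripper_force: 0.0
```

Call:
arm_command(increments=[[0.2, -0.2, 0, 0, 0, 0], [0.4, -0.4, 0, 0, 0, 0], [0.6, -0.6, 0, 0, 0, 0], [0.8, -0.8, 0, 0, 0, 0], [1, -1, 0, 0, 0, 0]])

```text
t: 1.35
tool_pos: [0.4356, -0.1018, 0.4046]
orientation: [3.121, 0.36, 0.0]
force: [0.9, -0.8, -0.3]
opening: 0.0015
gripper_force: 0.0
```

Call:
arm_command(increments=[[0.15, -0.15, 0, 0, 0, 0.026], [0.3, -0.3, 0, 0, 0, 0.052], [0.5, -0.45, 0, 0, 0, 0.078], [0.65, -0.6, 0, 0, 0, 0.104], [0.8, -0.75, 0, 0, 0, 0.13]])

```text
t: 1.98
tool_pos: [0.5572, 0.0803, 0.4042]
orientation: [3.129, -0.284, -0.001]
force: [1.2, -0.1, 0.3]
opening: 0.0007
gripper_force: 0.0
```

```bash
cat >> h.py <<'E'
def st():
    s=read_state(); M=R.from_rotvec(s['orientation']).as_matrix()
    print('t',round(s['t'],2),'tcp',s['tool_pos'].round(4),'tip',(s['tool_pos']+M[:,2]*.186).round(4),'F',s['force'].round(2),'op',round(s['opening'],4)); print(M.round(4)); return s,M
E
python3 - <<'E'
from h import *
c=snap('wrist','w1.png'); st()
print(w2px(c,[.561,.089,.07]), c['T'].round(3))
E
```

```text
t 2.02 tcp [0.5585 0.0837 0.4038] tip [0.5585 0.0842 0.2178] F [-3.43  2.38  0.35] op 0.0005
[[ 9.832e-01 -1.826e-01 -0.000e+00]
 [-1.826e-01 -9.832e-01  2.500e-03]
 [-5.000e-04 -2.400e-03 -1.000e+00]]
(np.float64(314.72082660671373), np.float64(182.51026431385512)) [[-0.18  -0.939 -0.292  0.639]
 [-0.984  0.173  0.053  0.064]
 [ 0.001  0.297 -0.955  0.384]
 [ 0.     0.     0.     1.   ]]
```

View pics/w1.png

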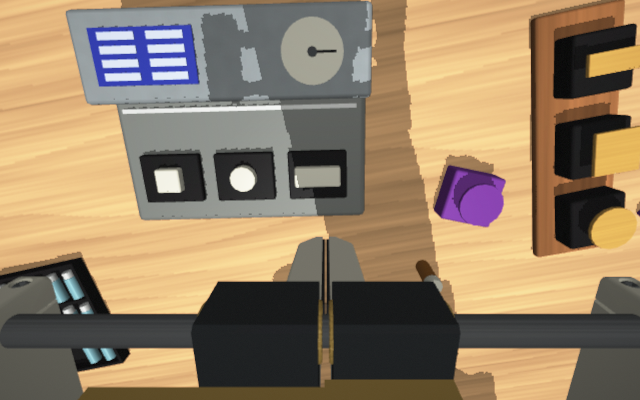

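The wrist view shows the bar key centred at about (317.5,176.5), spanning 295–340 by 165–188. The round key is at (243,180), the square key at (169,181) and the disc at (613,228), and the console is nearly aligned with the tool.

```bash
python3 - <<'E'
from h import *
c=dict(np.load('pics/w1.png.npz')); t=dict(np.load('pics/top1.png.npz'))
for n,u,v,z in[('bar',317.5,176.5,.07),('rnd',243,180,.07),('sq',169,181,.07),('disc',613,228,.063)]: print(n,px2w(c,u,v,z).round(4))
print(px2w(t,305.1,182.3,.07).round(4),px2w(t,402.3,220.3,.063).round(4))
s,M=st(); print('deltas tool', M.T@(px2w(c,317.5,176.5,.07)-s['tool_pos']-M[:,2]*.186))
E
```

```text
bar [0.5665 0.0851 0.07  ]
rnd [0.5764 0.1587 0.07  ]
sq [0.5888 0.2315 0.07  ]
disc [ 0.4526 -0.214   0.063 ]
[0.5632 0.0891 0.07  ] [ 0.4505 -0.2129  0.063 ]
t 2.02 tcp [0.5585 0.0837 0.4038] tip [0.5585 0.0842 0.2178] F [-3.43  2.38  0.35] op 0.0005
[[ 9.832e-01 -1.826e-01 -0.000e+00]
 [-1.826e-01 -9.832e-01  2.500e-03]
 [-5.000e-04 -2.400e-03 -1.000e+00]]
deltas tool [ 0.00784941 -0.0020354   0.14783107]
```

Call:
arm_command(increments=[[0, 0, 0.15, 0, 0, 0], [0.02, -0.01, 0.3, 0, 0, 0], [0.03, -0.02, 0.45, 0, 0, 0], [0.03, -0.02, 0.55, 0, 0, 0], [0.03, -0.02, 0.55, 0, 0, 0]])

```text
t: 2.65
tool_pos: [0.5624, 0.0816, 0.2927]
orientation: [3.128, -0.28, -0.006]
force: [-0.1, 0.7, 0.2]
opening: 0.0002
gripper_force: 0.0
```

```bash
python3 - <<'E'
from h import *
c=snap('wrist','w2.png'); s,M=st(); print(M.T@([.565,.087,.07]-s['tool_pos']-M[:,2]*.186)); print(w2px(c,[.565,.087,.07]))
E
```

```text
t 2.7 tcp [0.5631 0.0816 0.2944] tip [0.5628 0.0816 0.1084] F [-0.63  0.3   0.9 ] op 0.0004
[[ 9.841e-01 -1.777e-01 -1.300e-03]
 [-1.777e-01 -9.841e-01 -1.000e-04]
 [-1.300e-03  3.000e-04 -1.000e+00]]
[ 0.00123571 -0.00568018  0.03840933]
(np.float64(314.7385227908716), np.float64(224.06411563115975))
```

View pics/w2.png

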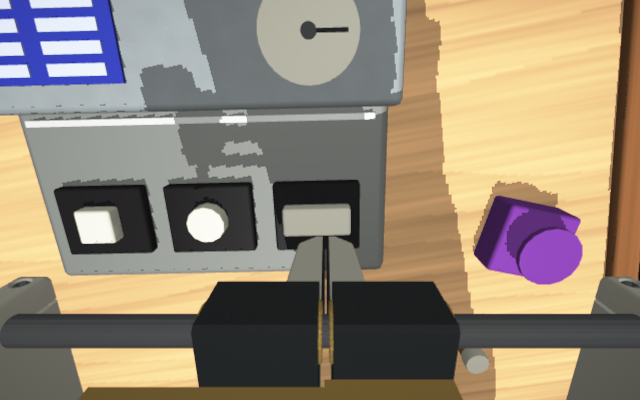

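The closer view shows the key's top face at columns 283–351 and rows 205 to about 233, with its centre at about (317,219).

```bash
python3 - <<'E'
from h import *
c=dict(np.load('pics/w2.png.npz')); p=px2w(c,317,219,.07);print(p)
for uv in[(283,205),(351,205),(351,233)]:print(px2w(c,*uv,.07))
s,M=st(); print(M.T@(p-s['tool_pos']-M[:,2]*.186))
E
```

```text
[0.56829617 0.08483605 0.07      ]
[0.58196318 0.10500064 0.07      ]
[0.57398224 0.06101067 0.07      ]
[0.55424087 0.06409856 0.07      ]
t 2.7 tcp [0.5631 0.0816 0.2944] tip [0.5628 0.0816 0.1084] F [-0.63  0.3   0.9 ] op 0.0004
[[ 9.841e-01 -1.777e-01 -1.300e-03]
 [-1.777e-01 -9.841e-01 -1.000e-04]
 [-1.300e-03  3.000e-04 -1.000e+00]]
[ 0.00486397 -0.00413643  0.03840504]
```

Call:
arm_command(increments=[[0.02, -0.02, 0.05, 0, 0, 0], [0.022, -0.02, 0.1, 0, 0, 0], [0.022, -0.02, 0.14, 0, 0, 0], [0.022, -0.02, 0.165, 0, 0, 0], [0.022, -0.02, 0.165, 0, 0, 0]])

```text
t: 3.32
tool_pos: [0.5681, 0.0849, 0.2611]
orientation: [3.129, -0.28, -0.002]
force: [0.6, -0.9, 0.0]
opening: 0.0007
gripper_force: 0.0
```

Call:
arm_command(increments=[[0, 0, 0.01, 0, 0, 0], [0, 0, 0.02, 0, 0, 0], [0, 0, 0.03, 0, 0, 0], [0, 0, 0.03, 0, 0, 0], [0, 0, 0.03, 0, 0, 0]])

```text
t: 3.95
tool_pos: [0.5684, 0.0849, 0.256]
orientation: [-3.129, 0.28, -0.0]
force: [0.2, -0.4, 1.0]
opening: 0.0006
gripper_force: 0.8
```

```bash
python3 -c "
from h import *
st()"
```

```text
t 3.95 tcp [0.5684 0.0849 0.256 ] tip [0.5685 0.0849 0.07  ] F [ 0.22 -0.4   1.03] op 0.0006
[[ 9.841e-01 -1.776e-01  3.000e-04]
 [-1.776e-01 -9.841e-01  0.000e+00]
 [ 3.000e-04 -1.000e-04 -1.000e+00]]
```

Just touching at 0.256, so I'll press in steps.

Call:
arm_command(increments=[[0, 0, 0.006, 0, 0, 0], [0, 0, 0.012, 0, 0, 0], [0, 0, 0.018, 0, 0, 0], [0, 0, 0.024, 0, 0, 0], [0, 0, 0.024, 0, 0, 0]])

```text
t: 4.58
tool_pos: [0.5684, 0.0849, 0.251]
orientation: [-3.129, 0.28, -0.001]
force: [-0.0, -1.1, 3.5]
opening: 0.0007
gripper_force: 2.0
```

Call:
arm_command(increments=[[0, 0, 0.004, 0, 0, 0], [0, 0, 0.008, 0, 0, 0], [0, 0, 0.01, 0, 0, 0], [0, 0, 0.01, 0, 0, 0], [0, 0, 0.01, 0, 0, 0]])

```text
t: 5.2
tool_pos: [0.5685, 0.0849, 0.2502]
orientation: [-3.129, 0.28, -0.001]
force: [-5.2, -0.6, 13.7]
opening: 0.0005
gripper_force: 6.7
```

13.7 N with the tip at 64.2 mm, so the key is on its stop. I'll retreat and move towards the disc.

Call:
arm_command(increments=[[0, 0, -0.05, 0, 0, 0], [0, 0, -0.15, 0, 0, 0], [0, 0, -0.25, 0, 0, 0], [0, 0, -0.4, 0, 0, 0], [0, 0, -0.5, 0, 0, 0]])

```text
t: 5.82
tool_pos: [0.5687, 0.0849, 0.3517]
orientation: [-3.129, 0.28, -0.004]
force: [-0.2, -0.2, 0.3]
opening: 0.0006
gripper_force: 0.0
```

Call:
arm_command(increments=[[-0.04, 0.2, 0, 0, 0, 0], [-0.08, 0.4, 0, 0, 0, 0], [-0.12, 0.6, 0, 0, 0, 0], [-0.16, 0.8, 0, 0, 0, 0], [-0.2, 1, 0, 0, 0, 0]])

```text
t: 6.45
tool_pos: [0.4928, -0.1059, 0.3496]
orientation: [3.129, -0.28, 0.001]
force: [0.4, 0.1, 0.2]
opening: 0.0003
gripper_force: 0.0
```

Call:
arm_command(increments=[[-0.04, 0.2, 0, 0, 0, 0], [-0.08, 0.4, 0, 0, 0, 0], [-0.11, 0.55, 0, 0, 0, 0], [-0.11, 0.57, 0, 0, 0, 0], [-0.11, 0.57, 0, 0, 0, 0]])

```text
t: 7.08
tool_pos: [0.4517, -0.2129, 0.3493]
orientation: [-3.129, 0.281, -0.001]
force: [0.2, -0.1, 0.1]
opening: 0.0006
gripper_force: 0.0
```

```bash
python3 - <<'E'
from h import *
c=snap('wrist','w3.png'); s,M=st(); print(M.T@([.4515,-.2135,.063]-s['tool_pos']-M[:,2]*.186)); print(w2px(c,[.4515,-.2135,.063]))
E
```

```text
t 7.12 tcp [ 0.4518 -0.2125  0.3491] tip [ 0.4519 -0.2125  0.1631] F [-0.75  0.24  0.78] op 0.0005
[[ 9.841e-01 -1.775e-01  2.000e-04]
 [-1.775e-01 -9.841e-01  3.000e-04]
 [ 2.000e-04 -4.000e-04 -1.000e+00]]
[-0.00018831  0.00112082  0.10014206]
(np.float64(324.73000720550453), np.float64(199.3488548599179))
```

View pics/w3.png

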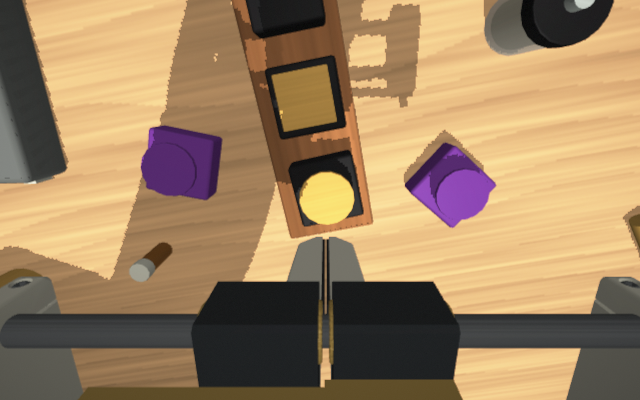

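The disc is centred at about (327,198), within 2–3 mm of the tip's column. I'll descend to just above it.

Call:
arm_command(increments=[[0.003, 0.01, 0.12, 0, 0, 0], [0.004, 0.012, 0.24, 0, 0, 0], [0.004, 0.012, 0.36, 0, 0, 0], [0.004, 0.012, 0.45, 0, 0, 0], [0.004, 0.012, 0.46, 0, 0, 0]])

```text
t: 7.75
tool_pos: [0.4516, -0.2146, 0.2555]
orientation: [-3.128, 0.279, 0.004]
force: [0.4, -0.2, 0.4]
opening: 0.0005
gripper_force: 0.0
```

Call:
arm_command(increments=[[0, 0, 0.01, 0, 0, 0], [0, 0, 0.02, 0, 0, 0], [0, 0, 0.03, 0, 0, 0], [0, 0, 0.035, 0, 0, 0], [0, 0, 0.035, 0, 0, 0]])

```text
t: 8.38
tool_pos: [0.4519, -0.2157, 0.25]
orientation: [3.129, -0.28, 0.0]
force: [0.8, -0.9, 1.2]
opening: 0.0006
gripper_force: 0.0
```

Call:
arm_command(increments=[[0, 0, 0.006, 0, 0, 0], [0, 0, 0.012, 0, 0, 0], [0, 0, 0.018, 0, 0, 0], [0, 0, 0.024, 0, 0, 0], [0, 0, 0.03, 0, 0, 0]])

```text
t: 9.0
tool_pos: [0.452, -0.2157, 0.2442]
orientation: [3.129, -0.28, 0.001]
force: [-1.1, 0.1, 5.4]
opening: 0.0003
gripper_force: 2.7
```

Call:
arm_command(increments=[[0, 0, 0, 0, 0, 0], [0, 0, 0, 0, 0, 0], [0, 0, 0, 0, 0, 0], [0, 0, 0, 0, 0, 0], [0, 0, 0, 0, 0, 0]])

```text
t: 9.62
tool_pos: [0.452, -0.2157, 0.2442]
orientation: [3.129, -0.28, 0.001]
force: [-1.0, 0.5, 4.9]
opening: 0.0007
gripper_force: 2.6
```

About 5 N at 5 mm of travel. I'll hold for over a second and then withdraw.

Call:
arm_command(increments=[[0, 0, 0, 0, 0, 0], [0, 0, 0, 0, 0, 0], [0, 0, 0, 0, 0, 0], [0, 0, 0, 0, 0, 0], [0, 0, 0, 0, 0, 0]])

```text
t: 10.25
tool_pos: [0.452, -0.2157, 0.2442]
orientation: [3.129, -0.28, 0.001]
force: [-1.1, 0.0, 5.1]
opening: 0.0002
gripper_force: 2.6
```

Call:
arm_command(increments=[[0, 0, 0, 0, 0, 0], [0, 0, 0, 0, 0, 0], [0, 0, 0, 0, 0, 0], [0, 0, 0, 0, 0, 0], [0, 0, 0, 0, 0, 0]])

```text
t: 10.88
tool_pos: [0.452, -0.2157, 0.2442]
orientation: [3.129, -0.28, 0.0]
force: [-1.4, 0.0, 5.5]
opening: 0.0006
gripper_force: 2.6
```

Call:
arm_command(increments=[[0, 0, -0.015, 0, 0, 0], [0, 0, -0.03, 0, 0, 0], [0, 0, -0.06, 0, 0, 0], [0, 0, -0.15, 0, 0, 0], [0, 0, -0.25, 0, 0, 0]])

```text
t: 11.5
tool_pos: [0.4518, -0.2155, 0.2951]
orientation: [-3.129, 0.28, 0.0]
force: [0.2, 0.2, 0.6]
opening: 0.0005
gripper_force: 0.0
```

Call:
arm_command(increments=[[0, 0, -0.1, 0, 0, 0], [0, 0, -0.2, 0, 0, 0], [0, 0, -0.3, 0, 0, 0], [0, 0, -0.3, 0, 0, 0], [0, 0, -0.3, 0, 0, 0]])

```text
t: 12.12
tool_pos: [0.4518, -0.2155, 0.3537]
orientation: [-3.129, 0.28, 0.0]
force: [0.3, 0.6, -0.4]
opening: 0.0005
gripper_force: 0.0
```

```bash
python3 - <<'E'
from h import *
snap('wrist','w4.png'); st()
E
```

```text
t 12.18 tcp [ 0.4516 -0.2154  0.3532] tip [ 0.4515 -0.2153  0.1672] F [ 0.71 -0.43 -0.3 ] op 0.0005
[[ 9.841e-01 -1.776e-01 -1.000e-03]
 [-1.776e-01 -9.841e-01  7.000e-04]
 [-1.100e-03 -5.000e-04 -1.000e+00]]
```

View pics/w4.png

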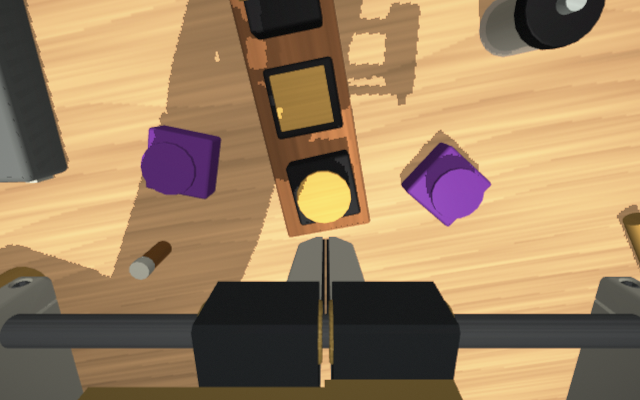

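The disc is back up at (325,197), its stand hasn't moved on the board, and nothing else in view has been disturbed. I'll hand the job in.

```bash
python3 -c "
from plant import *
print(close_job())"
```

```text
the job is handed in; nothing more can be done
None
```

The start key was pressed onto its stop (13.7 N) and released, then the round brass contact was held about 5 mm down at about 5 N for nearly 2 s and let spring back; I saw nothing else disturbed, and the job was handed in at about 12 s.

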